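# Kit the deck fittings of a model boat

### The arm

A 6-joint arm with a two-finger parallel gripper is mounted at the origin on the work surface. World frame = base frame: x ahead of the robot, y to its left, z up, the work surface at z = 0. Lengths are in m, angles in rad, forces in N, time in s.
With the tool pointing down it reaches from about 0.3 to 0.75 m from the base axis. Payload 8.5 kg.
Tool frame: the origin (TCP) lies midway between the tips of the shut fingers; the grasp point (between the pads) lies 19 mm behind it; z points along the fingers, y is the line along which they close (so a half turn about z gives the same grasp; the last joint's range is limited). The gripper opens to 85 mm and grips with 20 to 120 N. Pads are 22 mm wide; open, the fingers measure 114 mm over their backs; the gripper's body (76 mm by 85 mm) begins 54 mm behind the grasp point. The pads swing forward as they close: fully open they stand 13 mm farther back than shut.
Start: joints at [-1.56, 0.381, 1.297, -0, 1.464, -0.215], TCP at [0.123, -0.536, 0.231] pointing down, gripper open.
Joint ranges: [-3.11, 3.11], [-0.89, 2.33], [0.22, 2.48], [-1.42, 4.56], [0.17, 2.85], [-2.88, 2.88]. Speed limits (rad/s): [2.39, 2.39, 3.14, 3.14, 3.14, 3.14].

### API

Orientations are given as a unit quaternion [w, x, y, z].
In Python, from workcell import r gives the robot as it stands.
- The arm moves only by the tool move_arm, never from a script. Its argument "targets" is one flat list of numbers, 7 for each row, row after row: the shift along the tool's x, y, z in m, then the turn, a rotation vector about the tool's x, y, z in degrees, then the opening, from 0 (shut) to 1 (fully open). A call has 1 to 12 rows; each row shifts and turns the commanded pose from where the row before left it, along the tool's axes as they then stand; what a row does not reach is not made up. A row lasts 1/8 s, in which the tool goes at most 62.5 mm and 10.7 degrees, less where a joint would pass 70% of its speed; a pose out of reach is approached as far as the arm can. A call with a gripper value outside its range is refused whole. The fingers move at their own pace and stop on an object; the grip force is fixed at half the most. Time passes only in rows, so rows that do not move let the fingers close. It gives the time, the measured TCP pose, the force, the opening and the grip force at its end, in the units of the state.
- r.get_state(): the state, without advancing time (a new reading comes with each control period).
- r.capture(name): name is "scene" or "top" or "wrist"; returns a dict with "image" (384x512x3 uint8, blue, green, red), "fx", "fy", "cx", "cy" (pixels), "R" (3x3) and "t" (3): a world point X has camera coordinates R X + t. Camera axes: x right, y down, z forward; pixel columns grow to the right and rows downward; lengths in m; the calibration is good to about 2 mm. A picture is of the moment at which its call begins. There is no depth.
- r.job_done(): hands the job in; it is judged then, once.
The state is a dict: "time_s": time; "joint_pos": joint angles; "joint_vel": joint speeds; "tau": joint torques, N m; "tool_pos": TCP position; "tool_rot": TCP orientation; "wrist_force": force on the tool from outside, world axes, zero at the start; "ft_torque": the same for the moment, N m; "width": opening from 0.0 (shut) to 1.0 (fully open); "gripper_force": force on a finger pad.
Only numpy, scipy, OpenCV 4.12 (cv2) and the standard library are available. Lean on these libraries where they do the work, as an engineer would, in place of code of your own. Each camera call takes 0.05 s, during which the arm holds its last target. There are 200 camera calls.

### The job

Gather the boat's four deck fittings from the bench into the kitting tray: stand the mast step (the block with the hole) in the square nest, the capstan in the round nest and the twin-post bitt in the oblong nest, each upright with its foot flat on the nest's floor inside the rim, and thread the mast hoop over the spindle until it lies flat on the shoulder. The block without a hole and the single-post bitt are not part of the set: leave them where they are.

Things in the scene. Friction and masses are not known exactly. Their poses are not given: they have to be found in the camera images.
- mast_step_mid (a point): Mast step: brown wood block 36 x 36 mm, 42 mm tall, with a round blind hole 20 mm wide and 26 mm deep in the middle of its top; about 40 g. Point at its centre, 21 mm above its underside; x and y square to its sides. Loose, standing on the table at any yaw, z up.
- capstan_mid (a point): Capstan: turned brown wood spool, round, 46 mm tall, with a 36 mm diameter foot (lowest 9 mm) and a 36 mm diameter head (top 12 mm) and a 26 mm waist between them; no hole; about 50 g. Point at its centre, 23 mm above its underside. Loose, standing on the table at any yaw, z up.
- twin_bitt_mid (a point): Twin bitt: brass fitting with a flat foot 54 mm (its x) by 24 mm (its y), 8 mm thick, and TWO round posts of 14 mm diameter at x = -16 and +16 mm, 44 mm tall in all, joined by a straight bar along x, 54 mm long and 10 mm square, centred 26 mm above the underside; about 100 g. Point at its centre, 22 mm above the underside. Loose, standing on the table at any yaw, z up.
- hoop_mid (a point): Mast hoop: flat round brown wood ring, 46 mm outer and 22 mm inner diameter, 18 mm high, lying flat; about 25 g. Point at its centre, 9 mm above its underside. Loose, on the table at any yaw, z up.
- blank_block_mid (a point): Look-alike, not part of the set: the same brown wood block 36 x 36 x 42 mm as the mast step, but WITHOUT a hole in its top. Point at its centre, 21 mm above its underside. Loose, standing on the table at any yaw, z up.
- single_bitt_mid (a point): Look-alike, not part of the set: the same brass foot (54 x 24 mm) and bar as the twin bitt, 44 mm tall, but with only ONE post of 14 mm diameter in the middle. Point at its centre, 22 mm above its underside. Loose, standing on the table at any yaw, z up.
- nest_square: The square nest, for the mast step: a tile with a square dark rim, 54 mm clear inside, rim 6 mm high and 4 mm wide; floor inside 10 mm above the table. One of four fixed 90 mm tiles set 2 x 2, 94 mm apart, in any order, in a dark wooden tray 204 mm square (lip 12 mm high) that is turned up to 20 degrees. Origin: centre of the tile's underside, 6 mm above the table; x, y along its edges.
- nest_round: The round nest, for the capstan: a tile with a round dark rim, 58 mm clear diameter inside, rim 4 mm wide and standing 6 mm above the tile; the floor inside it is 10 mm above the table. One of the four tiles in the tray, described under nest_square. Origin at the centre of the tile's underside, 6 mm above the table, z up.
- nest_long: The oblong nest, for the twin bitt: a tile with an oblong dark rim, clear inside 72 mm along its x and 42 mm along its y, rim 4 mm wide and standing 6 mm above the tile; the floor inside it is 10 mm above the table. One of the four tiles in the tray, described under nest_square. Origin at the centre of the tile's underside, 6 mm above the table, z up.
- spindle: The spindle, for the mast hoop: a tile with a round wooden shoulder 36 mm in diameter and 8 mm high (top 18 mm above the table; the hoop rests there) and on it an upright brass pin 10 mm in diameter, its top 48 mm above the table. One of the four tiles in the tray, described under nest_square. Origin at the centre of the tile's underside, 6 mm above the table, z up.

How it is judged:
At the end, for the whole second after the job is handed in: Mast step, capstan and twin bitt at rest, upright (0.1 rad), feet on the floors of the square, round and oblong nests (3 mm), within 14 mm of their centres; hoop round the pin, flat on the shoulder (3 mm); blank block and single bitt within 25 mm of where they began (horizontal distance between mast_step_mid and nest_square below 0.014 m and z of mast_step_mid in the frame of nest_square between 0.021 and 0.028 m and angle between each of mast_step_mid, capstan_mid, twin_bitt_mid, hoop_mid's own z axis and vertical below 0.1 rad and linear speed of each of mast_step, capstan, twin_bitt, hoop below 0.02 m/s and horizontal distance between capstan_mid and nest_round below 0.014 m and z of capstan_mid in the frame of nest_round between 0.023 and 0.03 m and horizontal distance between twin_bitt_mid and nest_long below 0.014 m and z of twin_bitt_mid in the frame of nest_long between 0.022 and 0.029 m and horizontal distance between hoop_mid and spindle below 0.014 m and z of hoop_mid in the frame of spindle between 0.017 and 0.024 m and distance of each of blank_block_mid, single_bitt_mid from where it was at the start of the episode below 0.025 m); the robot touches nothing.
It fails at once if the blank block was disturbed (moved more than 25 mm) (distance of blank_block_mid from where it was at the start of the episode above 0.025 m).
It fails at once if the single bitt was disturbed (moved more than 25 mm) (distance of single_bitt_mid from where it was at the start of the episode above 0.025 m).
It also fails if it takes over 109 s, if anything falls off the work surface, if the arm or the gripper's body presses on something with over 40 N, if the wrist force passes 120 N, or if a joint passes its speed limit or range.

## Working session

There is one attempt and no reset: what is moved stays moved. The work goes in short steps, Python scripts to look and compute and a tool call to move; the robot and the scene stay as the last step left them, time stands still between calls to the robot, and variables do not carry over. Pictures are saved under pics/ and viewed, at most 14 in all, crops included, and the job is handed in when it is done.

Besides the shell and the picture viewer there is one more tool, called after ">>>" as a command line: name --argument value ..., lists and objects as JSON in quotes. move_arm: Moves the arm, as the interface text tells. Its arguments: {"type":"object","properties":{"targets":{"type":"array","items":{"type":"number"}}},"required":["targets"]}

```bash
ls; mkdir -p pics; python3 - <<'E'
from workcell import r
import cv2
for n in("top","scene"):
    c=r.capture(n); cv2.imwrite(f"pics/{n}0.png",c["image"]); print(n,c["fx"],c["cx"],c["cy"],c["R"],c["t"])
print(r.get_state())
E
```

```text
pics
top 389.6893207652079 253.40641639252763 189.77323891389503 [[-0.00572418 -0.99997369  0.00445534]
 [-0.99763884  0.00540577 -0.06846545]
 [ 0.06843956 -0.00483673 -0.99764354]] [-0.00688905  0.49538136  1.20479216]
scene 366.9965665328663 258.55383644148446 197.7496871347358 [[-0.41705239  0.90882663  0.01007243]
 [ 0.73819454  0.34517437 -0.57958906]
 [-0.53022272 -0.23428359 -0.81484665]] [ 0.20741228 -0.35887024  1.27133335]
{'time_s': 0.1, 'joint_pos': array([-1.56027619e+00,  3.81160578e-01,  1.29819087e+00,  4.11481622e-05,
        1.46359645e+00, -2.15288729e-01]), 'joint_vel': array([ 0.00100877, -0.00121082, -0.00387971,  0.00095916,  0.00141209,
       -0.00092769]), 'tau': array([ 3.76233380e-03, -4.49217474e+01, -2.31654078e+01, -1.88793406e-04,
        3.71965813e-03, -4.39025627e-06]), 'tool_pos': array([ 0.12315353, -0.53576108,  0.23075437]), 'tool_rot': array([-6.71983304e-04,  9.93633083e-01,  1.12662488e-01,  8.96041090e-05]), 'wrist_force': array([ 0.26865334, -0.24740339, -0.91157546]), 'ft_torque': array([ 0.04610242, -0.02014571,  0.01633938]), 'gripper_force': 0.0, 'width': 1.0000322789625202}
```

View pics/top0.png

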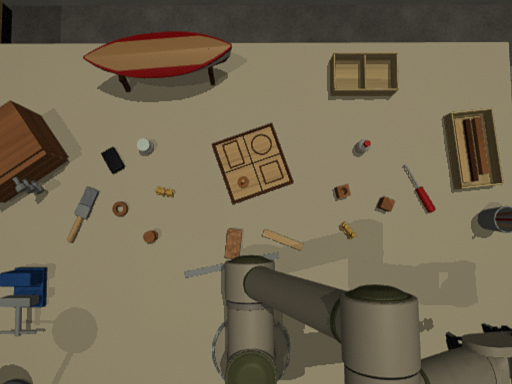

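View pics/scene0.png

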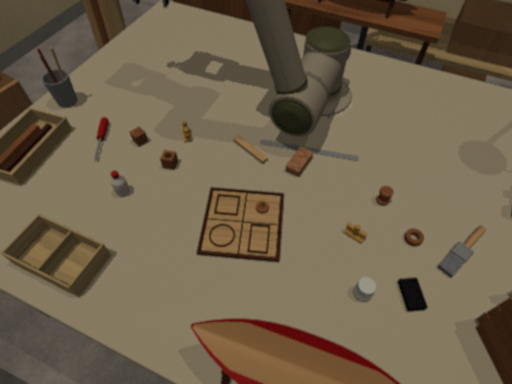

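The top view shows the tray at (252,163), hoop (120,209), capstan (150,237), mast step with its hole (342,191), blank block (386,204), and bitts at (164,191) and (348,230). I'll zoom in to tell the bitts and nests apart.

```bash
cat > h.py <<'E'
from workcell import r
import cv2, numpy as np
def ray(c,u,v,z):
    d=c["R"].T@np.array([(u-c["cx"])/c["fx"],(v-c["cy"])/c["fy"],1]); o=-c["R"].T@c["t"]
    return o+d*(z-o[2])/d[2]
def crop(im,u,v,h,s): return cv2.resize(im[v-h:v+h,u-h:u+h],(s,s),interpolation=cv2.INTER_CUBIC)
E
python3 - <<'E'
from h import *
c=r.capture("top"); im=c["image"]
a=np.hstack([crop(im,164,191,16,260),crop(im,348,230,16,260),crop(im,342,191,16,260)])
b=np.hstack([crop(im,252,163,50,520),np.vstack([crop(im,120,209,16,260),crop(im,150,237,16,260)])])
cv2.imwrite("pics/m1.png",cv2.resize(np.vstack([a,b]),(780,780))[:, :]) 
m=cv2.resize(np.vstack([a,b]),(590,590)); cv2.imwrite("pics/m1.png",m)
for n,u,v,z in [("tray",252,163,.012),("bittL",164,191,.022),("bittR",348,230,.022),("step",342,190,.03),("blank",386,204,.03),("hoop",120,209,.012),("caps",150,237,.03)]: print(n,ray(c,u,v,z).round(3))
g=im.sum(2)
E
```

```text
tray [ 0.581 -0.006  0.012]
bittL [0.493 0.269 0.022]
bittR [ 0.368 -0.303  0.022]
step [ 0.492 -0.285  0.03 ]
blank [ 0.448 -0.42   0.03 ]
hoop [0.438 0.409 0.012]
caps [0.351 0.309 0.03 ]
```

View pics/m1.png

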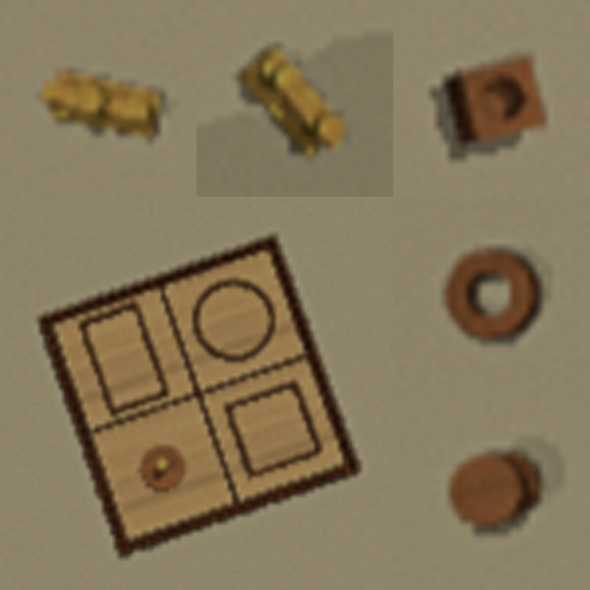

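The mosaic shows the left bitt with one middle post (single) and the right one with two posts (twin). The tray holds the long nest top-left, round top-right, spindle bottom-left and square bottom-right. Now I'll measure them all.

```bash
python3 - <<'E'
from h import *
c=r.capture("top"); im=c["image"]
hsv=cv2.cvtColor(im,cv2.COLOR_BGR2HSV)
for n,u,v in [("bg",300,100),("lip",214,157),("lip2",272,126),("brass",164,191),("wood",380,204),("hoop",113,209),("caps",148,237),("step",338,195)]: print(n,hsv[v,u])
def blob(m,u,v,h):
    w=np.zeros_like(m); w[v-h:v+h,u-h:u+h]=m[v-h:v+h,u-h:u+h]
    k=cv2.findContours(w,cv2.RETR_EXTERNAL,cv2.CHAIN_APPROX_NONE)[0]; return max(k,key=cv2.contourArea)
m=(hsv[...,1]>115).astype(np.uint8)*255
for n,u,v,h,z in [("bittL",164,191,16,.022),("bittR",348,230,16,.022),("step",342,191,16,.025),("blank",386,204,16,.025),("hoop",120,209,16,.012),("caps",150,237,16,.025)]:
    k=blob(m,u,v,h); (a,b),s,t=cv2.minAreaRect(k); P=ray(c,a,b,z)
    q=[ray(c,*p,z)[:2] for p in cv2.boxPoints(((a,b),s,t))]
    e=[q[1]-q[0],q[2]-q[1]]; e.sort(key=np.linalg.norm); print(n,(round(a,1),round(b,1)),P.round(4),[round(float(np.linalg.norm(x)),3) for x in e],"long yaw",np.degrees(np.arctan2(e[1][1],e[1][0])).round(1))
d=((hsv[...,2]<85)).astype(np.uint8)*255
k=cv2.convexHull(blob(d,252,163,45)); b=cv2.minAreaRect(k); q=[ray(c,*p,.012)[:2] for p in cv2.boxPoints(b)]
C=np.mean(q,0); e=q[1]-q[0]; print("tray",b,C,[np.linalg.norm(q[i]-q[i-1]) for i in range(4)],np.degrees(np.arctan2(e[1],e[0])))
w=r.capture("wrist"); print(w["R"],w["t"],w["fx"]); cv2.imwrite("pics/w0.png",w["image"])
E
```

```text
bg [ 22  66 144]
lip [ 22  64 144]
lip2 [ 11 155  66]
brass [ 21 167 122]
wood [ 14 207  37]
hoop [ 12 177  95]
caps [ 13 163 105]
step [ 12 170  54]
bittL (163.8, 191.3) [0.4918 0.2697 0.022 ] [0.024, 0.058] long yaw -101.6
bittR (347.4, 230.4) [ 0.3669 -0.3007  0.022 ] [0.025, 0.057] long yaw -139.5
step (342.1, 191.0) [ 0.4895 -0.2861  0.025 ] [0.035, 0.045] long yaw -76.3
blank (385.6, 203.8) [ 0.4487 -0.4206  0.025 ] [0.04, 0.045] long yaw -112.3
hoop (119.5, 208.5) [0.4391 0.4102 0.012 ] [0.041, 0.047] long yaw -90.3
caps (149.8, 236.1) [0.3532 0.3109 0.025 ] [0.033, 0.042] long yaw -63.6
tray ((251.981689453125, 163.18357849121094), (64.275390625, 64.88417053222656), 70.49755096435547) [ 0.5805821  -0.00569442] [np.float64(0.20408992585503072), np.float64(0.2064908509813414), np.float64(0.2050282043923852), np.float64(0.2043351665387194)] -70.53520516866188
[[ 2.22561936e-01 -9.74918513e-01  2.80321488e-04]
 [-9.41554385e-01 -2.14870719e-01  2.59433834e-01]
 [-2.52866614e-01 -5.80040343e-02 -9.65760844e-01]] [-0.55170105 -0.0330197   0.37713792] 271.36308617371174
```

View pics/w0.png

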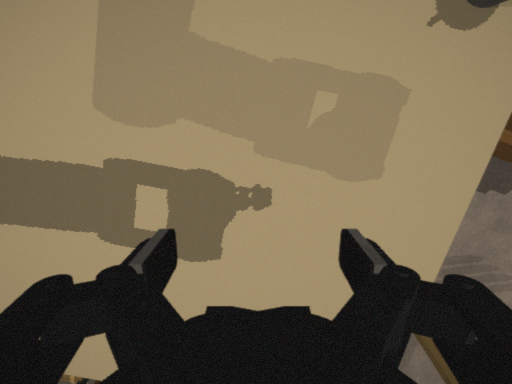

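```bash
cat >> h.py <<'E'
def yaw(s):
    q=s["tool_rot"]; return 2*np.arctan2(q[2],q[1])
def go(x,y,z,psi=None):
    """shift in tool axes (mm) to reach x,y,z at present yaw, and turn about tool z (deg) to psi"""
    s=r.get_state(); p=s["tool_pos"]; a=yaw(s); d=np.array([x,y,z])-p; c,n=np.cos(a),np.sin(a)
    t=0 if psi is None else (np.degrees(a)-psi+90)%180-90
    print("yaw",np.degrees(a).round(2),"shift mm",(1e3*np.array([d[0]*c+d[1]*n,d[0]*n-d[1]*c,-d[2]])).round(1),"turn",round(t,1),"q6",s["joint_pos"][5].round(2),"pos",p.round(4),"w",round(s["width"],3),"t",round(s["time_s"],1))
E
python3 -c "
from h import *
go(.367,-.301,.2,40.5)"
```

```text
yaw 12.94 shift mm [ 290.3 -174.3   31.1] turn -27.6 q6 -0.22 pos [ 0.1231 -0.5359  0.2311] w 0.997 t 0.2
```

>>> move_arm --targets '[0.036,-0.022,0.004,0,0,0,1,0.036,-0.022,0.004,0,0,0,1,0.036,-0.022,0.004,0,0,0,1,0.036,-0.022,0.004,0,0,0,1,0.036,-0.022,0.004,0,0,0,1,0.036,-0.022,0.004,0,0,0,1,0.036,-0.022,0.004,0,0,0,1,0.036,-0.022,0.004,0,0,0,1,0,0,0,0,0,-9.2,1,0,0,0,0,0,-9.2,1,0,0,0,0,0,-9.2,1,0,0,0,0,0,0,1]'

```text
time_s: 1.75
tool_pos: [0.3644, -0.3, 0.1993]
tool_rot: [-0.0, 0.938, 0.346, 0.0]
wrist_force: [0.3, -0.1, 0.3]
width: 1.001
gripper_force: 0.0
```

```bash
python3 -c "
from h import *
go(.367,-.301,.2,40.5)
c=r.capture('wrist'); cv2.imwrite('pics/w1.png',c['image'])
np.savez('w1.npz',**c)"
```

```text
yaw 40.46 shift mm [ 1.3  2.5 -0.7] turn -0.0 q6 -0.08 pos [ 0.3644 -0.3     0.1993] w 1.001 t 1.8
```

View pics/w1.png

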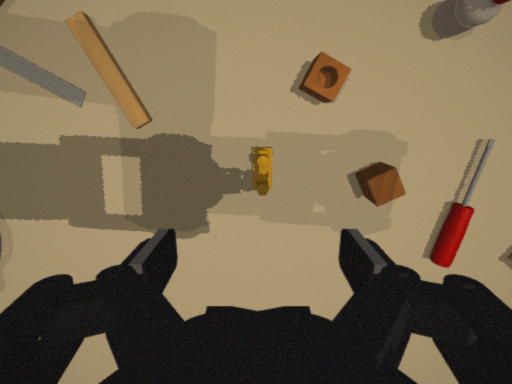

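The twin bitt is at (262,171), posts at about rows 156 and 187, aligned with the tool. The mast step is at (326,77) and the blank at (380,183).

```bash
python3 - <<'E'
from h import *
c=dict(np.load('w1.npz')); im=c["image"]; hsv=cv2.cvtColor(im,cv2.COLOR_BGR2HSV)
m=((hsv[...,1]>185)&(hsv[...,0]>17)).astype(np.uint8)*255; m[:130]=0;m[210:]=0;m[:,:240]=0;m[:,285:]=0
k=max(cv2.findContours(m,0,1)[0],key=cv2.contourArea); b=cv2.minAreaRect(k); print(b,cv2.contourArea(k))
P=ray(c,*b[0],.022); print(P, "axis test", [ (ray(c,*p,.015)*1e3).round(0)[:2] for p in cv2.boxPoints(b)])
go(*P[:2],.013,40.5)
# step: wood mask, top face brighter
cv2.imwrite('pics/s1.png',np.hstack([crop(im,262,171,32,390),crop(im,326,77,36,390)]))
E
```

```text
((262.0, 170.5), (45.0, 18.0), 90.0) 717.5
[ 0.36847195 -0.30549058  0.022     ] axis test [array([ 381., -280.]), array([ 395., -297.]), array([ 353., -334.]), array([ 338., -317.])]
yaw 40.35 shift mm [ -0.5   6.8 186.3] turn -0.2 q6 -0.07 pos [ 0.3644 -0.3     0.1993] w 0.998 t 1.8
```

View pics/s1.png

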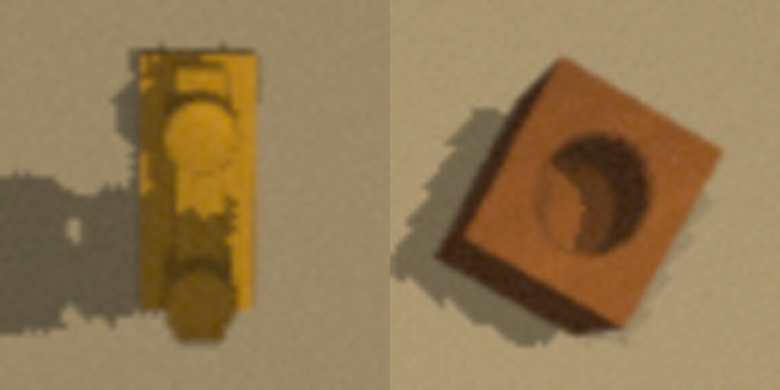

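```bash
python3 - <<'E'
from h import *
c=dict(np.load('w1.npz'))
a=ray(c,263,161.5,.044);b=ray(c,263,189,.044); P=(a+b)/2; print("bitt",P,np.linalg.norm(a-b),np.degrees(np.arctan2(*(a-b)[1::-1])))
f=lambda x,y:ray(c,290+(x-390)*72/390,41+y*72/390,.042)
q=[f(*p) for p in[(563,57),(722,152),(622,327),(470,238)]]; 
print("step",np.mean(q,0),f(597,195),[np.linalg.norm(q[i]-q[i-1]) for i in range(4)],[np.degrees(np.arctan2(*(q[i]-q[i-1])[1::-1]))%90 for i in range(4)])
go(*P[:2],.013,40.5)
E
```

```text
bitt [ 0.36807428 -0.30681158  0.044     ] 0.03154925630560223 40.67555835571354
step [ 0.48954522 -0.29029804  0.042     ] [ 0.48991778 -0.29069269  0.042     ] [np.float64(0.03537266571323131), np.float64(0.03507865305043663), np.float64(0.03562734940861023), np.float64(0.0343665915335467)] [np.float64(13.74567993558561), np.float64(12.595091305202743), np.float64(12.590639391690758), np.float64(12.158589487852026)]
yaw 40.35 shift mm [ -1.6   7.6 186.3] turn -0.2 q6 -0.07 pos [ 0.3644 -0.3     0.1993] w 0.998 t 1.8
```

>>> move_arm --targets '[-0.0015,0.0074,0.03,0,0,0,1,0,0,0.04,0,0,0,1,0,0,0.04,0,0,0,1,0,0,0.04,0,0,0,1,0,0,0.025,0,0,0,1,0,0,0.013,0,0,0,1,0,0,0,0,0,0,0,0,0,0,0,0,0,0,0,0,0,0,0,0,0,0,0,0,0,0,0,0]'

```text
time_s: 3.05
tool_pos: [0.3682, -0.3067, 0.0118]
tool_rot: [0.0, 0.938, 0.346, 0.0]
wrist_force: [-0.9, 0.5, 0.3]
width: 0.144
gripper_force: 0.8
```

```bash
python3 -c "
from h import *
go(.6092,.0543,.12,19.5)"
```

```text
yaw 40.53 shift mm [ 417.8 -117.8 -108.2] turn 21.0 q6 -0.08 pos [ 0.3682 -0.3067  0.0118] w 0.144 t 3.0
```

>>> move_arm --targets '[0,0,0,0,0,0,0,0,0,0,0,0,0,0,0,0,0,0,0,0,0,0,0,-0.02,0,0,0,0,0,0,-0.04,0,0,0,0,0,0,-0.04,0,0,0,0,0,0,-0.02,0,0,0,0,0,0,0,0,0,7,0,0,0,0,0,0,7,0,0,0,0,0,0,7,0]'

```text
time_s: 4.3
tool_pos: [0.368, -0.3064, 0.1314]
tool_rot: [-0.0, 0.986, 0.168, -0.0]
wrist_force: [-0.6, 0.6, -1.4]
width: 0.104
gripper_force: 60.6
```

```bash
python3 -c "
from h import *
go(.6092,.0543,.12,19.5); print(r.get_state()['gripper_force'])"
```

```text
yaw 19.3 shift mm [ 346.9 -260.7   11.4] turn -0.2 q6 0.29 pos [ 0.368  -0.3064  0.1314] w 0.104 t 4.3
60.57717651128769
```

>>> move_arm --targets '[0.0347,-0.0261,0,0,0,0,0,0.0347,-0.0261,0,0,0,0,0,0.0347,-0.0261,0,0,0,0,0,0.0347,-0.0261,0,0,0,0,0,0.0347,-0.0261,0,0,0,0,0,0.0347,-0.0261,0,0,0,0,0,0.0347,-0.0261,0,0,0,0,0,0.0347,-0.0261,0,0,0,0,0,0.0347,-0.0261,0,0,0,0,0,0.0347,-0.0261,0,0,0,0,0,0,0,0,0,0,0,0]'

```text
time_s: 5.68
tool_pos: [0.6084, 0.0577, 0.1308]
tool_rot: [-0.0, 0.985, 0.171, -0.0]
wrist_force: [0.0, 0.1, -1.1]
width: 0.1
gripper_force: 60.6
```

```bash
python3 -c "
from h import *
go(.6092,.0543,.0218,19.5)
c=r.capture('wrist'); cv2.imwrite('pics/w2.png',c['image'])
np.savez('w2.npz',**c)"
```

```text
yaw 19.72 shift mm [ -0.4   3.5 109. ] turn 0.2 q6 1.13 pos [0.6084 0.0577 0.1308] w 0.1 t 5.7
```

View pics/w2.png

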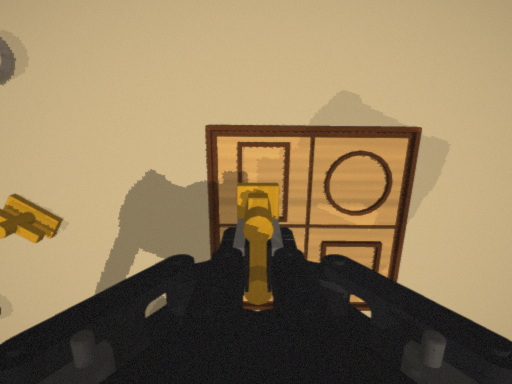

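The bitt hangs aligned with the tool over the oblong nest (rim corners about (238,142), (290,143), (288,221)); round rim centre is about (358,183). Cross-checking the tray pose.

```bash
python3 - <<'E'
from h import *
c=dict(np.load('w2.npz'))
a=ray(c,207,126,.012);b=ray(c,419,128.5,.012); e=(b-a)[:2]; L=np.linalg.norm(e); e/=L; yw=np.degrees(np.arctan2(e[0],-e[1])); print(L,yw)
ex=np.array([-e[1],e[0]]);ey=-e
C=(a+b)[:2]/2-.102*ex; print("C",C)
for n,i,j in[("long",1,1),("round",1,-1),("spin",-1,1),("sq",-1,-1)]: print(n,C+.047*(i*ex+j*ey))
print("round direct",ray(c,358,183,.016))
print("long direct",(ray(c,238,142,.016)+ray(c,290,143,.016))/2, (ray(c,238,142,.016)+ray(c,290,143,.016))[:2]/2-.040*ex)
E
```

```text
0.19929394168238218 18.979135606729866
C [ 0.58046099 -0.00834343]
long [0.60962041 0.05138703]
round [ 0.64019145 -0.03750285]
spin [0.52073053 0.02081599]
sq [ 0.55130156 -0.06807389]
round direct [ 0.64240161 -0.03610487  0.016     ]
long direct [0.64840013 0.06367801 0.016     ] [0.61057465 0.05066906]
```

>>> move_arm --targets '[-0.0004,0.006,0.02,0,0,0,0,0,0,0.035,0,0,0,0,0,0,0.03,0,0,0,0,0,0,0.015,0,0,0,0,0,0,0.008,0,0,0,0,0,0,0,0,0,0,0,0,0,0,0,0,0,0.5,0,0,0,0,0,0,0.5,0,0,0,0,0,0,0.5]'

```text
time_s: 6.85
tool_pos: [0.6096, 0.0496, 0.0238]
tool_rot: [0.0, 0.985, 0.17, 0.0]
wrist_force: [0.2, 0.2, -0.4]
width: 0.499
gripper_force: 0.0
```

```bash
python3 -c "
from h import *
go(.4895,-.290,.2,12.7); print(r.get_state()['wrist_force'])"
```

```text
yaw 19.54 shift mm [-226.8  279.9 -176.2] turn 6.8 q6 1.12 pos [0.6096 0.0496 0.0238] w 0.499 t 6.8
[ 0.17155004  0.19835573 -0.35614573]
```

>>> move_arm --targets '[0,0,-0.04,0,0,0,0.5,0,0,-0.05,0,0,0,0.7,0,0,-0.05,0,0,0,1,-0.0284,0.035,0,0,0,0,1,-0.0284,0.035,0,0,0,0,1,-0.0284,0.035,0,0,0,0,1,-0.0284,0.035,0,0,0,0,1,-0.0284,0.035,0,0,0,0,1,-0.0284,0.035,0,0,0,0,1,-0.0284,0.035,0,0,0,0,1,-0.0284,0.035,0,0,0,6.8,1,0,0,0,0,0,0,1]'

```text
time_s: 8.35
tool_pos: [0.4881, -0.2927, 0.1633]
tool_rot: [0.0, 0.994, 0.109, 0.0]
wrist_force: [-0.5, 0.4, 0.4]
width: 1.0
gripper_force: 0.0
```

```bash
python3 -c "
from h import *
go(.4895,-.290,.012,12.7)
c=r.capture('wrist'); t=r.capture('top')
cv2.imwrite('pics/m3.png',np.hstack([cv2.resize(c['image'],(430,322)),crop(t['image'],252,163,45,322)]))
np.savez('w3.npz',**c)"
```

```text
yaw 12.49 shift mm [  2.   -2.3 151.3] turn -0.2 q6 0.6 pos [ 0.4881 -0.2927  0.1633] w 1.0 t 8.3
```

View pics/m3.png

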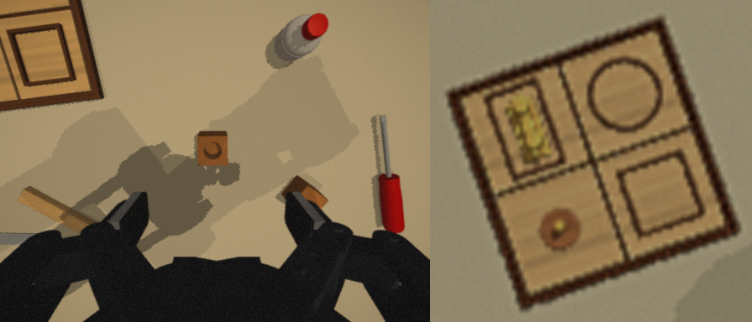

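The bitt sits in its nest, and the step is aligned under the tool with its hole at about (252,179) in full-size pixels.

```bash
python3 -c "
from h import *
c=dict(np.load('w3.npz')); hsv=cv2.cvtColor(c['image'],cv2.COLOR_BGR2HSV)
m=((hsv[...,1]>150)&(hsv[...,0]<17)&(hsv[...,2]>90)).astype(np.uint8)*255; m[:140]=0;m[215:]=0;m[:,:220]=0;m[:,290:]=0
b=cv2.minAreaRect(max(cv2.findContours(m,0,1)[0],key=cv2.contourArea)); print(b)
P=ray(c,*b[0],.042);print(P, ray(c,252.4,178.6,.042)); go(P[0],P[1],.011)"
```

```text
((252.5, 179.0), (34.0, 35.0), 90.0)
[ 0.49049167 -0.28895158  0.042     ] [ 0.49087026 -0.28876836  0.042     ]
yaw 12.75 shift mm [  1.8  -0.7 152.3] turn 0 q6 0.6 pos [ 0.4889 -0.29    0.1633] w 1.0 t 8.4
```

>>> move_arm --targets '[0.0018,-0.0007,0.04,0,0,0,1,0,0,0.045,0,0,0,1,0,0,0.04,0,0,0,1,0,0,0.02,0,0,0,1,0,0,0.007,0,0,0,1,0,0,0,0,0,0,0,0,0,0,0,0,0,0,0,0,0,0,0,0,0,0,0,0,0,0,0,0,0,0,0,0,0,0,0]'

```text
time_s: 9.7
tool_pos: [0.4911, -0.2895, 0.0124]
tool_rot: [0.001, 0.994, 0.111, 0.001]
wrist_force: [-0.2, 0.6, 6.2]
width: 0.41
gripper_force: 60.5
```

>>> move_arm --targets '[0,0,0,0,0,0,0,0,0,-0.02,0,0,0,0,0,0,-0.04,0,0,0,0,0,0,-0.04,0,0,0,0,0,0,0,0,0,-6.8,0,0,0,0,0,0,0,0]'

```text
time_s: 10.45
tool_pos: [0.4905, -0.2891, 0.1117]
tool_rot: [0.0, 0.986, 0.169, 0.0]
wrist_force: [0.3, 1.0, -0.0]
width: 0.414
gripper_force: 59.8
```

```bash
python3 -c "
from h import *
go(.5516,-.067,.12,19.5)"
```

```text
yaw 19.48 shift mm [ 131.7 -189.    -8.3] turn -0.0 q6 0.49 pos [ 0.4905 -0.2891  0.1117] w 0.414 t 10.4
```

>>> move_arm --targets '[0.022,-0.0315,0,0,0,0,0,0.022,-0.0315,0,0,0,0,0,0.022,-0.0315,0,0,0,0,0,0.022,-0.0315,0,0,0,0,0,0.022,-0.0315,0,0,0,0,0,0.022,-0.0315,0,0,0,0,0,0,0,0.02,0,0,0,0,0,0,0,0,0,0,0]'

```text
time_s: 11.45
tool_pos: [0.5509, -0.0663, 0.0899]
tool_rot: [-0.001, 0.986, 0.169, -0.002]
wrist_force: [0.0, -0.7, -0.6]
width: 0.411
gripper_force: 59.9
```

```bash
python3 -c "
from h import *
go(.5516,-.067,.0225,19.5)"
```

```text
yaw 19.46 shift mm [ 0.5  0.9 67.4] turn -0.0 q6 0.9 pos [ 0.5509 -0.0663  0.0899] w 0.411 t 11.4
```

>>> move_arm --targets '[0.0005,0.0008,0.035,0,0,0,0,0,0,0.022,0,0,0,0,0,0,0.009,0,0,0,0,0,0,0,0,0,0,0,0,0,0,0,0,0,0.65,0,0,0,0,0,0,0.65,0,0,0,0,0,0,0.65,0,0,-0.03,0,0,0,0.65,0,0,-0.05,0,0,0,0.8,0,0,-0.05,0,0,0,1,0,0,-0.02,0,0,0,1,0,0,0,0,0,0,1]'

```text
time_s: 12.95
tool_pos: [0.5529, -0.0676, 0.1767]
tool_rot: [0.001, 0.985, 0.17, 0.001]
wrist_force: [-0.4, -0.1, -1.1]
width: 0.999
gripper_force: 0.0
```

```bash
python3 -c "
from h import *
go(.353,.311,.2,0)"
```

```text
yaw 19.54 shift mm [ -61.8 -423.7  -23.3] turn 19.5 q6 0.9 pos [ 0.5529 -0.0676  0.1767] w 0.999 t 12.9
```

>>> move_arm --targets '[-0.0062,-0.0424,0,0,0,0,1,-0.0062,-0.0424,0,0,0,0,1,-0.0062,-0.0424,0,0,0,0,1,-0.0062,-0.0424,0,0,0,0,1,-0.0062,-0.0424,0,0,0,0,1,-0.0062,-0.0424,0,0,0,0,1,-0.0062,-0.0424,0,0,0,0,1,-0.0062,-0.0424,0,0,0,0,1,-0.0062,-0.0424,0,0,0,0,1,-0.0062,-0.0424,0,0,0,0,1,0,0,0,0,0,0,1,0,0,0,0,0,0,1]'

```text
time_s: 14.45
tool_pos: [0.3522, 0.3109, 0.1745]
tool_rot: [0.0, 0.985, 0.17, -0.001]
wrist_force: [-0.5, 0.8, -1.1]
width: 0.999
gripper_force: 0.0
```

```bash
python3 -c "
from h import *
c=r.capture('wrist'); t=r.capture('top')
cv2.imwrite('pics/m4.png',np.hstack([cv2.resize(c['image'],(430,322)),crop(t['image'],252,163,45,322)]))
np.savez('w4.npz',**c)
hsv=cv2.cvtColor(c['image'],cv2.COLOR_BGR2HSV)
m=((hsv[...,1]>150)&(hsv[...,0]<17)&(hsv[...,2]>60)).astype(np.uint8)*255
for k in cv2.findContours(m,0,1)[0]:
    if 300<cv2.contourArea(k)<6000: (u,v),s,a=cv2.minAreaRect(k); print((u,v),s,ray(c,u,v,.046),ray(c,u,v,.018))
go(.353,.311,.015)"
```

```text
(449.0692138671875, 255.0538330078125) (47.53654861450195, 72.26958465576172) [0.34280635 0.08048503 0.046     ] [0.33541544 0.05451177 0.018     ]
(260.28997802734375, 176.46998596191406) (32.951175689697266, 37.90092468261719) [0.35721154 0.30771357 0.046     ] [0.35131275 0.30527707 0.018     ]
(196.00003051757812, 63.999996185302734) (48.29906463623047, 42.93250274658203) [0.43726187 0.39893328 0.046     ] [0.43965483 0.40594549 0.018     ]
yaw 19.46 shift mm [  0.5  -0.3 159.9] turn 0 q6 1.7 pos [0.3527 0.3105 0.1749] w 1.001 t 14.6
```

View pics/m4.png

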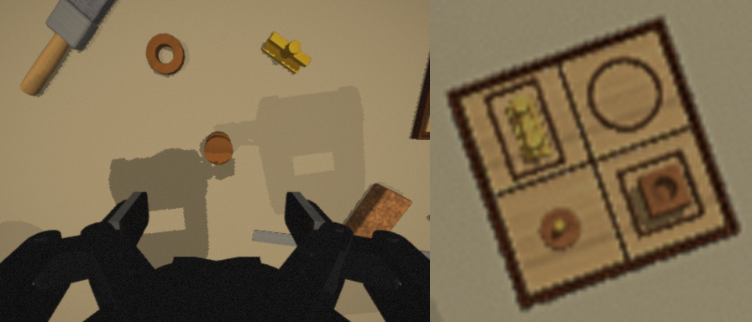

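The step is in its nest. The capstan head is at about (260,174) and the hoop at (196,64).

>>> move_arm --targets '[0.0042,0.004,0.04,0,0,0,1,0,0,0.05,0,0,0,1,0,0,0.04,0,0,0,1,0,0,0.02,0,0,0,1,0,0,0.009,0,0,0,1,0,0,0,0,0,0,0,0,0,0,0,0,0,0,0,0,0,0,0,0,0,0,0,0,0,0,0,0,0,0,0,0,0,0,0]'

```text
time_s: 15.8
tool_pos: [0.3581, 0.3092, 0.0173]
tool_rot: [-0.0, 0.985, 0.17, 0.001]
wrist_force: [-0.7, -0.7, 5.8]
width: 0.396
gripper_force: 59.0
```

>>> move_arm --targets '[0,0,0,0,0,0,0,0,0,-0.02,0,0,0,0,0,0,-0.04,0,0,0,0,0,0,-0.04,0,0,0,0,0,0,-0.02,0,0,0,0,0,0,0,0,0,0,0]'

```text
time_s: 16.55
tool_pos: [0.358, 0.3093, 0.1377]
tool_rot: [-0.001, 0.985, 0.17, 0.002]
wrist_force: [-0.6, -0.3, -1.3]
width: 0.396
gripper_force: 59.7
```

```bash
python3 -c "
from h import *
go(.641,-.0365,.12,19.5)
c=r.capture('wrist'); cv2.imwrite('pics/w5.png',c['image'])"
```

```text
yaw 19.55 shift mm [151.  420.5  17.7] turn 0.0 q6 1.69 pos [0.358  0.3093 0.1377] w 0.396 t 16.6
```

View pics/w5.png

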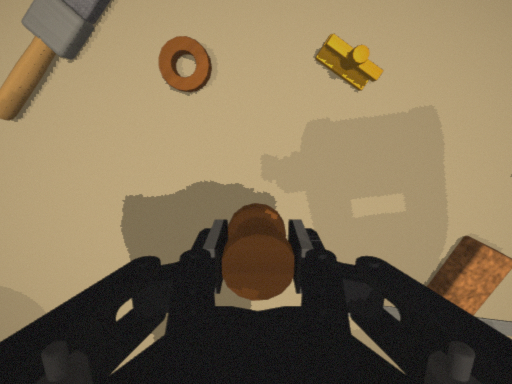

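The capstan is held upright and centred, head at (259,265).

>>> move_arm --targets '[0.0137,0.0382,0,0,0,0,0,0.0137,0.0382,0,0,0,0,0,0.0137,0.0382,0,0,0,0,0,0.0137,0.0382,0,0,0,0,0,0.0137,0.0382,0,0,0,0,0,0.0137,0.0382,0,0,0,0,0,0.0137,0.0382,0,0,0,0,0,0.0137,0.0382,0,0,0,0,0,0.0137,0.0382,0,0,0,0,0,0.0137,0.0382,0,0,0,0,0,0.0137,0.0382,0,0,0,0,0,0,0,0,0,0,0,0]'

```text
time_s: 18.1
tool_pos: [0.6406, -0.0387, 0.1339]
tool_rot: [-0.0, 0.986, 0.168, -0.001]
wrist_force: [-1.2, 0.5, -0.6]
width: 0.397
gripper_force: 59.8
```

```bash
python3 -c "
from h import *
go(.642,-.0363,.0275,19.5)"
```

```text
yaw 19.38 shift mm [  2.1  -1.8 106.4] turn -0.1 q6 0.99 pos [ 0.6406 -0.0387  0.1339] w 0.397 t 18.1
```

>>> move_arm --targets '[0.002,-0.001,0.04,0,0,0,0,0,0,0.04,0,0,0,0,0,0,0.018,0,0,0,0,0,0,0.008,0,0,0,0,0,0,0,0,0,0,0,0,0,0,0,0,0,0.65,0,0,0,0,0,0,0.65,0,0,0,0,0,0,0.65,0,0,-0.03,0,0,0,0.65,0,0,-0.05,0,0,0,0.8,0,0,-0.05,0,0,0,1,0,0,0,0,0,0,1]'

```text
time_s: 19.6
tool_pos: [0.6433, -0.0353, 0.165]
tool_rot: [0.002, 0.985, 0.17, 0.004]
wrist_force: [0.1, -0.1, -0.7]
width: 1.001
gripper_force: 0.0
```

```bash
python3 -c "
from h import *
go(.4395,.407,.16,19.5)"
```

```text
yaw 19.55 shift mm [ -44.1 -485.     5. ] turn 0.0 q6 0.99 pos [ 0.6433 -0.0353  0.165 ] w 1.001 t 19.6
```

>>> move_arm --targets '[-0.004,-0.0441,0,0,0,0,1,-0.004,-0.0441,0,0,0,0,1,-0.004,-0.0441,0,0,0,0,1,-0.004,-0.0441,0,0,0,0,1,-0.004,-0.0441,0,0,0,0,1,-0.004,-0.0441,0,0,0,0,1,-0.004,-0.0441,0,0,0,0,1,-0.004,-0.0441,0,0,0,0,1,-0.004,-0.0441,0,0,0,0,1,-0.004,-0.0441,0,0,0,0,1,-0.004,-0.0441,0,0,0,0,1,0,0,0,0,0,0,1]'

```text
time_s: 21.1
tool_pos: [0.4362, 0.4093, 0.1593]
tool_rot: [0.0, 0.985, 0.172, -0.001]
wrist_force: [0.1, -0.5, 0.3]
width: 1.002
gripper_force: 0.0
```

```bash
python3 -c "
from h import *
c=r.capture('wrist'); t=r.capture('top')
cv2.imwrite('pics/m5.png',np.hstack([cv2.resize(c['image'],(430,322)),crop(t['image'],252,163,45,322)]))
hsv=cv2.cvtColor(c['image'],cv2.COLOR_BGR2HSV)
m=((hsv[...,1]>150)&(hsv[...,0]<17)&(hsv[...,2]>60)).astype(np.uint8)*255
for k in cv2.findContours(m,0,1)[0]:
    if 300<cv2.contourArea(k)<6000: (u,v),s,a=cv2.minAreaRect(k); P=ray(c,u,v,.014); print((u,v),s,P); go(P[0],P[1],0)"
```

```text
(259.0, 173.5) (41.0, 40.0) [0.44033807 0.40722304 0.014     ]
yaw 19.57 shift mm [  2.5   0.8 159.6] turn 0 q6 1.78 pos [0.4378 0.4071 0.1596] w 1.001 t 21.2
```

View pics/m5.png

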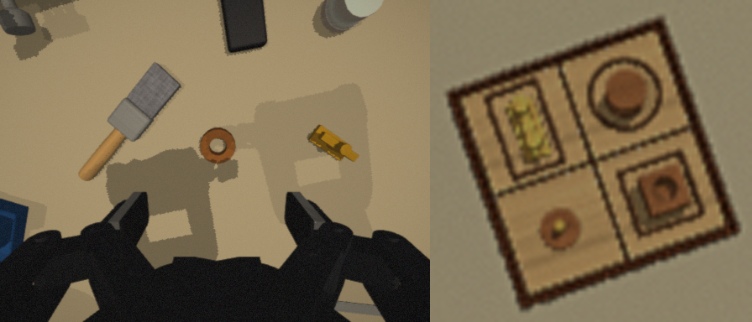

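Capstan is in place; hoop centred at (259,173).

>>> move_arm --targets '[0.0024,0.0008,0.04,0,0,0,1,0,0,0.05,0,0,0,1,0,0,0.04,0,0,0,1,0,0,0.02,0,0,0,1,0,0,0.008,0,0,0,1,0,0,0,0,0,0,0.6,0,0,0,0,0,0,0.3,0,0,0,0,0,0,0.3,0,0,0,0,0,0,0.3,0,0,0,0,0,0,0.3]'

```text
time_s: 22.45
tool_pos: [0.4412, 0.4077, 0.004]
tool_rot: [-0.0, 0.985, 0.17, 0.001]
wrist_force: [-1.3, -1.2, 6.1]
width: 0.511
gripper_force: 60.6
```

>>> move_arm --targets '[0,0,0,0,0,0,0.3,0,0,-0.02,0,0,0,0.3,0,0,-0.04,0,0,0,0.3,0,0,-0.04,0,0,0,0.3,0,0,-0.02,0,0,0,0.3,0,0,0,0,0,0,0.3]'

```text
time_s: 23.2
tool_pos: [0.4411, 0.4079, 0.1243]
tool_rot: [-0.001, 0.985, 0.17, 0.002]
wrist_force: [-0.3, 0.0, -0.5]
width: 0.507
gripper_force: 61.1
```

```bash
python3 -c "
from h import *
go(.5206,.0215,.12,19.5)
c=r.capture('wrist'); cv2.imwrite('pics/w6.png',c['image'])"
```

```text
yaw 19.55 shift mm [-54.3 390.8   4.3] turn 0.0 q6 1.78 pos [0.4411 0.4079 0.1243] w 0.507 t 23.2
```

View pics/w6.png

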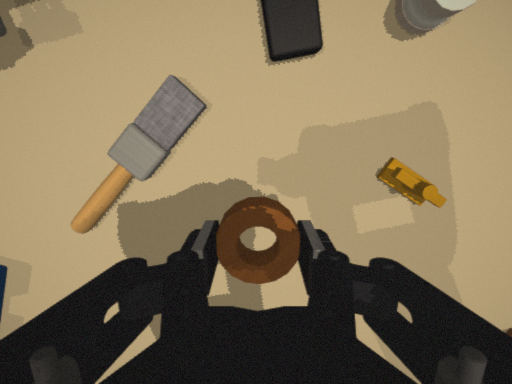

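The hoop is held flat, hole at (259,239).

>>> move_arm --targets '[-0.0054,0.0391,0,0,0,0,0.3,-0.0054,0.0391,0,0,0,0,0.3,-0.0054,0.0391,0,0,0,0,0.3,-0.0054,0.0391,0,0,0,0,0.3,-0.0054,0.0391,0,0,0,0,0.3,-0.0054,0.0391,0,0,0,0,0.3,-0.0054,0.0391,0,0,0,0,0.3,-0.0054,0.0391,0,0,0,0,0.3,-0.0054,0.0391,0,0,0,0,0.3,-0.0054,0.0391,0,0,0,0,0.3,0,0,0.05,0,0,0,0.3,0,0,0,0,0,0,0.3]'

```text
time_s: 24.75
tool_pos: [0.518, 0.0211, 0.0692]
tool_rot: [-0.002, 0.986, 0.169, -0.004]
wrist_force: [0.5, 0.6, -0.1]
width: 0.513
gripper_force: 61.3
```

```bash
python3 -c "
from h import *
c=r.capture('wrist'); cv2.imwrite('pics/w7.png',c['image']); np.savez('w7.npz',**c)
go(.5206,.0215,.014+.01,19.5)
p=r.get_state()['tool_pos']; v=c['R']@(p+[0,0,.014])+c['t']; print('expected hoop top px',c['fx']*v[0]/v[2]+c['cx'],c['fy']*v[1]/v[2]+c['cy'])
g=cv2.cvtColor(c['image'],cv2.COLOR_BGR2HSV)
t=r.capture('top'); k=t['image'][165:200,225:260]; h=cv2.cvtColor(k,cv2.COLOR_BGR2HSV)
"
```

```text
yaw 19.54 shift mm [ 1.3  0.1 47.3] turn 0.0 q6 1.04 pos [0.5194 0.0212 0.0713] w 0.509 t 24.8
expected hoop top px 254.73661032025439 244.29793941867962
```

View pics/w7.png

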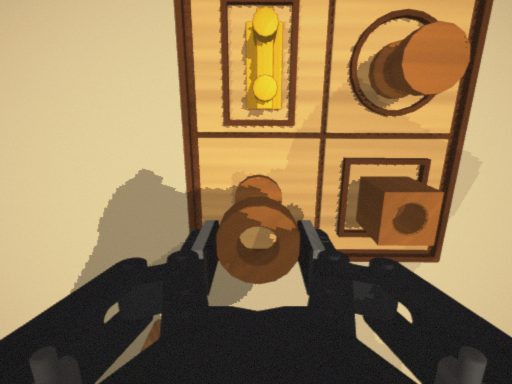

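The shoulder's arc shows above the hoop: top at row ~176, columns 237–281, lined up with the hoop at column 259. Computing the offset.

```bash
python3 - <<'E'
from h import *
c=dict(np.load('w7.npz')); p=r.get_state()['tool_pos']; a=yaw(r.get_state()); X=np.array([np.cos(a),np.sin(a)]);Y=np.array([np.sin(a),-np.cos(a)])
im=c["image"]; print([tuple(im[rr,258]) for rr in range(170,184,2)])
f=lambda q:(round(float((q[:2]-p[:2])@X)*1e3,1),round(float((q[:2]-p[:2])@Y)*1e3,1))
print("shoulder centre rel",f(ray(c,258.5,176,.018)-np.r_[.018*X,0]), "L/R",f(ray(c,236.5,195,.018)),f(ray(c,281,195,.018)))
print("hoop centre rel",f(ray(c,258.5,241,p[2]+.014)))
print("bitt posts",f(ray(c,265.5,21,.054)),f(ray(c,265,87,.054)))
E
```

```text
[(np.uint8(106), np.uint8(188), np.uint8(234)), (np.uint8(106), np.uint8(188), np.uint8(235)), (np.uint8(72), np.uint8(130), np.uint8(181)), (np.uint8(40), np.uint8(74), np.uint8(122)), (np.uint8(45), np.uint8(109), np.uint8(179)), (np.uint8(44), np.uint8(102), np.uint8(170)), (np.uint8(49), np.uint8(106), np.uint8(176))]
shoulder centre rel (1.2, 1.7) L/R (4.7, -14.7) (4.7, 18.4)
hoop centre rel (1.6, 1.7)
bitt posts (108.9, 5.5) (77.1, 5.3)
```

>>> move_arm --targets '[0,0,0.015,0,0,0,0.3,0,0,0.02,0,0,0,0.3,0,0,0.009,0,0,0,0.3,0,0,0.005,0,0,0,0.3,0,0,0,0,0,0,0.3,0,0,0,0,0,0,0.7,0,0,0,0,0,0,0.7,0,0,0,0,0,0,0.7]'

```text
time_s: 25.85
tool_pos: [0.5205, 0.0209, 0.0235]
tool_rot: [0.0, 0.986, 0.17, 0.0]
wrist_force: [-0.8, 0.2, 0.5]
width: 0.704
gripper_force: 0.0
```

>>> move_arm --targets '[0,0,-0.02,0,0,0,0.7,0,0,-0.05,0,0,0,0.8,0,0,-0.05,0,0,0,1,-0.04,0,-0.03,0,0,0,1,-0.05,0,0,0,0,0,1,0,0,0,0,0,0,1]'

```text
time_s: 26.6
tool_pos: [0.4332, -0.0094, 0.1738]
tool_rot: [-0.0, 0.986, 0.169, -0.0]
wrist_force: [0.4, 0.7, -0.8]
width: 1.003
gripper_force: 0.0
```

```bash
python3 -c "
from h import *
c=r.capture('wrist'); s=r.capture('scene')
cv2.imwrite('pics/m8.png',np.hstack([cv2.resize(c['image'],(430,322)),crop(s['image'],243,225,50,322)]))
t=r.capture('top'); 
np.savez('t8.npz',**t); print(r.get_state()['time_s'])"
```

```text
26.75
```

View pics/m8.png

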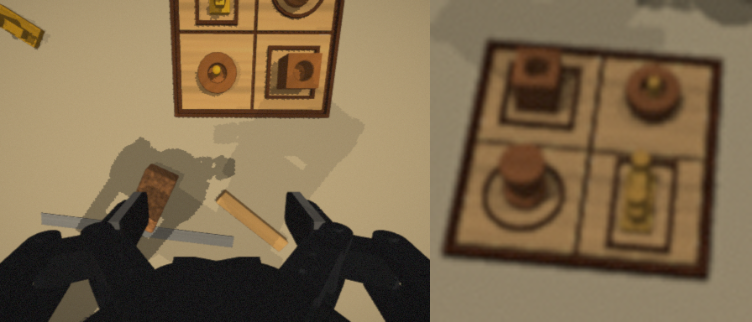

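The hoop lies on its shoulder round the pin, and the step, capstan and bitt stand inside their rims. The gripper is clear, so I'm handing the job in.

```bash
python3 -c "
from workcell import r
print(r.job_done())"
```

```text
the job is handed in; nothing more can be done
None
```

All four fittings are in the tray: the mast step, capstan and twin bitt each stand in their nests, and the hoop lies over the spindle. I never moved the two look-alikes. I handed the job in at about 27 s of the 109 s allowed; the hand-in returned no verdict.

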